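# Proof-pull the carver's spring clips and take out the weak one

## Robot

A 7-joint arm with a two-finger parallel gripper is mounted at the origin on the work surface. World frame = base frame: x ahead of the robot, y to its left, z up, the work surface at z = 0. Lengths are in m, angles in rad, forces in N, time in s.
With the tool pointing down it reaches from about 0.425 to 0.925 m from the base axis. Payload 6.8 kg.
Tool frame: the origin (TCP) lies between the finger pads; the fingertips stand 22 mm ahead of it and the grasp point (between the pads) lies 3 mm ahead of it; z points along the fingers, x is the direction in which the jaws open and shut, and the axes are right-handed (so a half turn about z gives the same grasp; the last joint's range is limited). The gripper opens to 88 mm and grips with 3 to 60 N. Pads are 20 mm wide; open, the fingers measure 115 mm over their backs; the gripper's body (75 mm by 178 mm) begins 61 mm behind the grasp point.
Start: joints at [1.066, 0.477, 0.022, 1.555, -0.011, 1.109, -0.083], TCP at [0.261, -0.623, 0.245] pointing down, gripper open.
Joint ranges: [-2.96, 2.96], [-0.34, 2.1], [-1.41, 1.46], [0.24, 2.44], [-1.37, 4.51], [0.17, 1.92], [-2.96, 2.96]. Speed limits (rad/s): [2.39, 2.39, 3.14, 3.14, 3.14, 3.14, 3.14].

## Interface

Orientations are given as a unit quaternion [x, y, z, w].
In Python, from bench import arm, vision, finish_job gives the robot as it stands.
- The arm moves only by the tool carry_out, never from a script. Its argument "commands" is a list of rows, each a list of 3 entries, a list of its own where there are three numbers: the shift along the tool's x, y, z in mm, then the turn, a rotation vector about the tool's x, y, z in rad, then the finger opening in mm, from 0 to 87.8. In form: [[[tx, ty, tz], [ax, ay, az], gripper], ...]. A call has 1 to 20 rows; each row is the pose to reach, as a shift and turn from the pose commanded when the call began, along the tool's axes at that moment; what a row does not reach only later rows make up. A row lasts 1/12 s, in which the tool goes at most 41.7 mm and 7.16 degrees, less where a joint would pass 70% of its speed; a pose out of reach is approached as far as the arm can. A call with a gripper value outside its range is refused whole. The fingers move at their own pace and stop on an object; "squeeze" is the grip in N (left out, the last holds). Time passes only in rows, so rows that repeat a pose let the fingers close. It gives the time, the measured TCP pose, the force and the opening at its end, in the units of the state.
- arm.state(): the state, without advancing time (a new reading comes with each control period).
- vision.camera(name): name is "scene" or "top"; returns a dict with "pixels" (480x640x3 uint8, red, green, blue), "fov_y" (degrees; the focal length in pixels is half the picture's height over the tangent of half this angle, whatever the lens; pixels are square), "cx", "cy" (the principal point, pixels), "R" (3x3) and "t" (3): a world point X has camera coordinates R X + t. Camera axes: x right, y down, z forward; pixel columns grow to the right and rows downward; lengths in m; the calibration is good to about 2 mm. A picture is of the moment at which its call begins. There is no depth.
- finish_job(): hands the job in, once; it reports no verdict.
The state is a dict: "clock": time; "qpos": joint angles; "qvel": joint speeds; "joint_efforts": joint torques, N m; "eef_pos": TCP position; "ee_rot": TCP orientation; "force": force on the tool from outside, world axes, zero at the start; "wrist_torque": the same for the moment, N m; "finger_gap": finger opening in m.
Only numpy, scipy, OpenCV 4.12 (cv2) and the standard library are available. Lean on these libraries where they do the work, as an engineer would, in place of code of your own. Each camera call takes 0.05 s, during which the arm holds its last target.

## Task

One of the three spring clips in the rail has gone weak and would let a bone slice skid under the graver. Give every slice a steady straight pull towards you of about 6 newtons, never over 10: the clip slides forward until it bears on the front wall of the rail, and there a sound one holds and is left with its slice still home, while the weak one lets its slice slip. Draw that slice right out and lay it flat on the bench, stand the weak clip upright in the brass tray, and leave the mallet, hand vise and die where they lie.

Things in the scene. Friction and masses are not known exactly. Their poses are not given: they have to be found in the camera images.
- rail: Clip rail: hardwood trough fixed to the bench, 116 x 394 mm, 28 mm high, origin under its centre. Its y axis runs along the trough to the robot's left, -x points towards the robot. Channel 92 mm wide, polished steel floor 12 mm above the bench, walls 12 mm thick. The clips stand loose in it, about 120 mm apart, with 8 mm of play in all between front and back wall, standing back at first.
- front_wall: Front wall of the rail (the one nearest the robot), 12 x 370 mm, 28 mm high; origin under its centre, 52 mm in front of the rail's. Its cork-lined inner face (gives about 0.1 mm per newton) is 46 mm in front of the rail's centre line.
- clip_a_mid (a point): Spring clip A: iron block 84 (x) x 34 (y) x 36 (z) mm, about 0.75 kg; point at the block's centre. x across the rail, -x towards the robot. It may stand in any of the three places; all clips look alike. A pull of about 1 N on its slice slides it forward to the rail's front wall. There a sound clip lets its slice slip only at 14 N or more, the weak one already at 1 to 4 N.
- strap_a: Sprung steel strap on clip A, 26 mm wide, which presses the slice down on the block; origin at its root on the slice's top face, 12 mm behind the clip's centre. Its turned-up lip reaches about 22 mm above the block's top.
- slice_a_mid (a point): Bone slice in clip A: flat bar 90 (x) x 30 (y) x 8 (z) mm, 40 g; point at its centre, 34 mm in front (-x) of the clip's centre and 22 mm above it when home (52 mm above the bench). Its front 37 mm stick out beyond the block with free air below and beside. It comes out level along -x and is free of the clip after 55 mm.
- clip_b_mid (a point): Spring clip B: iron block 84 (x) x 34 (y) x 36 (z) mm, about 0.75 kg; point at the block's centre. x across the rail, -x towards the robot. It may stand in any of the three places; all clips look alike. A pull of about 1 N on its slice slides it forward to the rail's front wall. There a sound clip lets its slice slip only at 14 N or more, the weak one already at 1 to 4 N.
- strap_b: Sprung steel strap on clip B, 26 mm wide, which presses the slice down on the block; origin at its root on the slice's top face, 12 mm behind the clip's centre. Its turned-up lip reaches about 22 mm above the block's top.
- slice_b_mid (a point): Bone slice in clip B: flat bar 90 (x) x 30 (y) x 8 (z) mm, 40 g; point at its centre, 34 mm in front (-x) of the clip's centre and 22 mm above it when home (52 mm above the bench). Its front 37 mm stick out beyond the block with free air below and beside. It comes out level along -x and is free of the clip after 55 mm.
- clip_c_mid (a point): Spring clip C: iron block 84 (x) x 34 (y) x 36 (z) mm, about 0.75 kg; point at the block's centre. x across the rail, -x towards the robot. It may stand in any of the three places; all clips look alike. A pull of about 1 N on its slice slides it forward to the rail's front wall. There a sound clip lets its slice slip only at 14 N or more, the weak one already at 1 to 4 N.
- strap_c: Sprung steel strap on clip C, 26 mm wide, which presses the slice down on the block; origin at its root on the slice's top face, 12 mm behind the clip's centre. Its turned-up lip reaches about 22 mm above the block's top.
- slice_c_mid (a point): Bone slice in clip C: flat bar 90 (x) x 30 (y) x 8 (z) mm, 40 g; point at its centre, 34 mm in front (-x) of the clip's centre and 22 mm above it when home (52 mm above the bench). Its front 37 mm stick out beyond the block with free air below and beside. It comes out level along -x and is free of the clip after 55 mm.
- tray: Shallow brass tray fixed to the bench, 180 (x) x 150 (y) mm outside, walls 3 mm thick and 28 mm high, floor 3 mm thick; origin under its centre.
- mallet_mid (a point): Wooden mallet lying left of the rail, 72 mm head and 300 mm long; centre of its head. Bystander.
- vise_mid (a point): Rusty hand vise lying beyond the rail, 175 x 85 x 24 mm; its middle. Bystander.
- die_mid (a point): Loose round steel die, 68 mm across, 30 mm high, with a 22 mm hole, on the bench before the left end of the rail; its centre. Bystander.
Not all that is in view belongs to the job. Leave any blue look-alike of the part that bears slice_c_mid alone.

How it is judged:
At the end, for the whole second after the job is handed in: Weak clip upright (0.15 rad) on the brass tray's floor, its slice flat on the bench, both at rest. Both other clips in the rail within 1.8 mm of its front wall and 30 mm of where they began, each holding its slice firmly (strap over 7 N, as only a sound one does) within 2.5 mm of home (((x of clip_a_mid in the frame of tray between -0.087 and 0.087 m and y of clip_a_mid in the frame of tray between -0.072 and 0.072 m and height (world z) of clip_a_mid below 0.027 m and angle between clip_a_mid's own z axis and vertical below 0.15 rad and linear speed of each of clip_a, slice_a below 0.02 m/s and height (world z) of slice_a_mid below 0.006 m and angle between slice_a_mid's own z axis and vertical below 0.12 rad and contact force between strap_b and slice_b above 7 N and x of slice_b_mid in the frame of clip_b_mid above -0.0365 m and x of each of clip_b_mid, clip_c_mid in the frame of rail below -0.0022 m and angle between each of clip_b_mid, clip_c_mid's own z axis and vertical below 0.08 rad and height (world z) of each of clip_b_mid, clip_c_mid below 0.034 m and distance of each of clip_b_mid, clip_c_mid from where it was at the start of the episode below 0.03 m and contact force between strap_c and slice_c above 7 N and x of slice_c_mid in the frame of clip_c_mid above -0.0365 m) or (x of clip_b_mid in the frame of tray between -0.087 and 0.087 m and y of clip_b_mid in the frame of tray between -0.072 and 0.072 m and height (world z) of clip_b_mid below 0.027 m and angle between clip_b_mid's own z axis and vertical below 0.15 rad and linear speed of each of clip_b, slice_b below 0.02 m/s and height (world z) of slice_b_mid below 0.006 m and angle between slice_b_mid's own z axis and vertical below 0.12 rad and contact force between strap_a and slice_a above 7 N and x of slice_a_mid in the frame of clip_a_mid above -0.0365 m and x of each of clip_a_mid, clip_c_mid in the frame of rail below -0.0022 m and angle between each of clip_a_mid, clip_c_mid's own z axis and vertical below 0.08 rad and height (world z) of each of clip_a_mid, clip_c_mid below 0.034 m and distance of each of clip_a_mid, clip_c_mid from where it was at the start of the episode below 0.03 m and contact force between strap_c and slice_c above 7 N and x of slice_c_mid in the frame of clip_c_mid above -0.0365 m) or (x of clip_c_mid in the frame of tray between -0.087 and 0.087 m and y of clip_c_mid in the frame of tray between -0.072 and 0.072 m and height (world z) of clip_c_mid below 0.027 m and angle between clip_c_mid's own z axis and vertical below 0.15 rad and linear speed of each of clip_c, slice_c below 0.02 m/s and height (world z) of slice_c_mid below 0.006 m and angle between slice_c_mid's own z axis and vertical below 0.12 rad and contact force between strap_a and slice_a above 7 N and x of slice_a_mid in the frame of clip_a_mid above -0.0365 m and x of each of clip_a_mid, clip_b_mid in the frame of rail below -0.0022 m and angle between each of clip_a_mid, clip_b_mid's own z axis and vertical below 0.08 rad and height (world z) of each of clip_a_mid, clip_b_mid below 0.034 m and distance of each of clip_a_mid, clip_b_mid from where it was at the start of the episode below 0.03 m and contact force between strap_b and slice_b above 7 N and x of slice_b_mid in the frame of clip_b_mid above -0.0365 m))); the robot touches nothing.
It fails at once if a slice was pulled well over 10 N: with it in its clip, the clip bore on the rail's front wall with over 11.5 N ((contact force between clip_a and front_wall above 11.5 N and contact force between strap_a and slice_a above 0.5 N) or (contact force between clip_b and front_wall above 11.5 N and contact force between strap_b and slice_b above 0.5 N) or (contact force between clip_c and front_wall above 11.5 N and contact force between strap_c and slice_c above 0.5 N)).
It fails at once if the mallet, the hand vise or the steel die was moved more than 15 mm (distance of any of mallet_mid, vise_mid, die_mid from where it was at the start of the episode above 0.015 m).
It also fails if it takes over 72 s, if anything falls off the work surface, if the arm or the gripper's body presses on something with over 40 N, if the wrist force passes 120 N, or if a joint passes its speed limit or range.

## Working session

There is one attempt and no reset: what is moved stays moved. The work goes in short steps, Python scripts to look and compute and a tool call to move; the robot and the scene stay as the last step left them, time stands still between calls to the robot, and variables do not carry over. Pictures are saved under pics/ and viewed, and the job is handed in when it is done.

Besides the shell and the picture viewer there is one more tool, called after "Emit:" as name(argument=value, ...) on one line, values as JSON. carry_out: Moves the arm, as the interface text tells. Its arguments: {"type":"object","properties":{"commands":{"type":"array","items":{"type":"array"}},"squeeze":{"type":"number"}},"required":["commands"]}

```bash
mkdir -p pics; ls; python3 - <<'E'
from bench import arm, vision
import cv2,json,numpy as np
for n in ("scene","top"):
    c=vision.camera(n)
    cv2.imwrite(f"pics/{n}0.png",c["pixels"][:,:,::-1])
    np.savez(f"{n}0.npz",**c)
    print(n,c["fov_y"],c["cx"],c["cy"],np.round(c["R"],4).tolist(),np.round(c["t"],4).tolist())
print(arm.state())
E
```

```text
pics
scene 56.21169672137938 321.3352105220754 245.34934572505242 [[0.875, 0.4838, -0.016], [0.3278, -0.6167, -0.7157], [-0.3561, 0.621, -0.6982]] [-0.5274, -0.0877, 1.3109]
top 43.92256610047053 320.8740834646999 239.87475577708392 [[0.026, -0.9997, 0.0009], [-0.9845, -0.0258, -0.1732], [0.1732, 0.0036, -0.9849]] [0.0639, 0.5701, 1.2181]
{'clock': 0.1, 'qpos': array([ 1.06586532,  0.47769662,  0.02233638,  1.55633097, -0.01148676,
        1.10928293, -0.08304613]), 'qvel': array([-1.97368873e-04, -1.72131364e-03, -6.57788917e-05, -2.95034208e-03,
        6.05739275e-04,  3.98474687e-04,  5.24622651e-04]), 'joint_efforts': array([ 4.18768221e-03, -5.84094751e+01,  1.53963167e+00, -2.73314452e+01,
       -5.43250109e-02,  1.30951469e-02,  7.64841025e-05]), 'eef_pos': array([ 0.26068709, -0.62209196,  0.24380188]), 'ee_rot': array([ 8.32639065e-01, -5.53815453e-01, -6.93957007e-04, -3.87586172e-04]), 'force': array([-0.18832648, -0.51271595, -0.72660928]), 'wrist_torque': array([0.03680536, 0.01483669, 0.01177925]), 'finger_gap': 0.08794616570745066}
```

View pics/scene0.png

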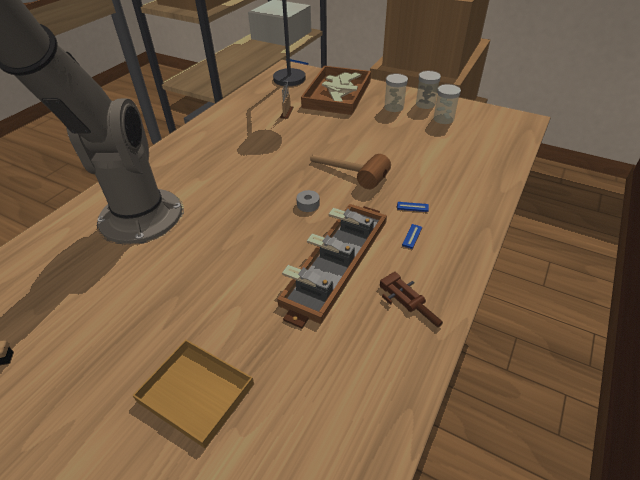

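View pics/top0.png

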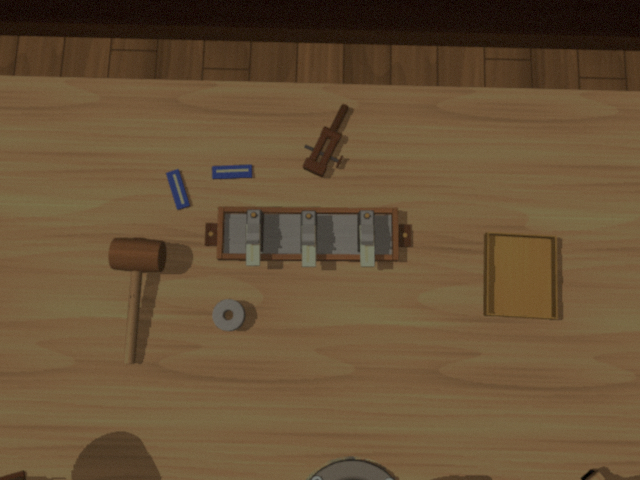

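The scene view shows the rail with three clips, their pale slices at px (294,273), (323,242) and (346,215). Two blue look-alikes lie at (412,207) and (412,237), and the tray at (193,392). The top view has the clips at about (254,237), (309,239) and (367,239), the blue pieces at (178,190) and (232,172), and the tray at (522,277). Next I'll look at close crops.

```bash
python3 - <<'E'
import cv2,numpy as np
t=np.load("top0.npz")["pixels"][:,:,::-1];s=np.load("scene0.npz")["pixels"][:,:,::-1]
cv2.imwrite("pics/tc.png",cv2.resize(t[195:275,200:416],None,fx=3.7,fy=3.7,interpolation=cv2.INTER_CUBIC))
cv2.imwrite("pics/tt.png",cv2.resize(t[225:330,470:575],None,fx=5,fy=5,interpolation=cv2.INTER_CUBIC))
cv2.imwrite("pics/sc.png",cv2.resize(s[195:330,270:440],None,fx=4.4,fy=4.4,interpolation=cv2.INTER_CUBIC))
E
```

```text
(no output)
```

View pics/tc.png

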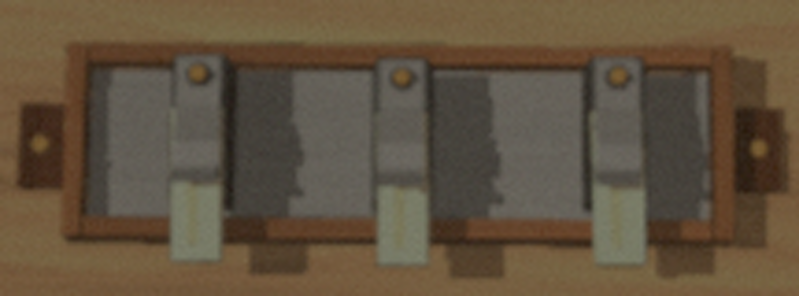

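View pics/sc.png

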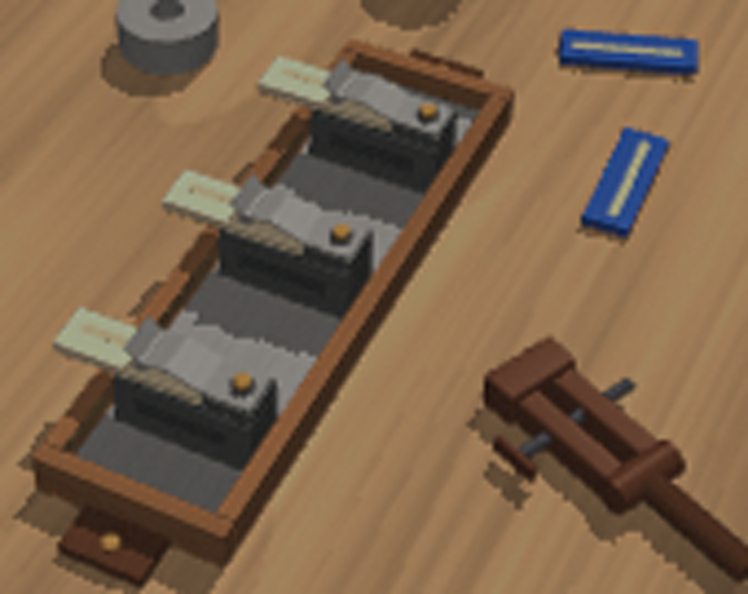

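View pics/tt.png

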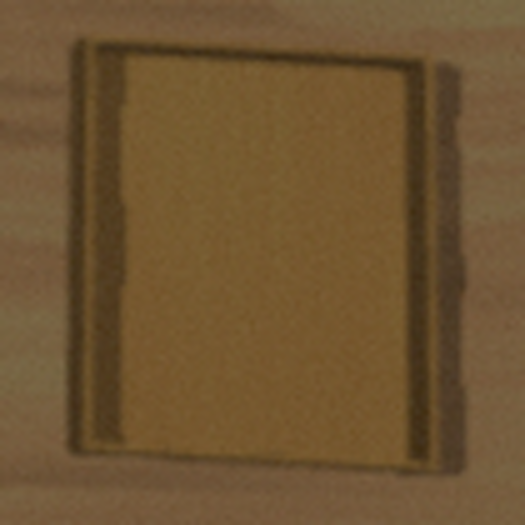

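```bash
cat >h.py <<'E'
import numpy as np
def ray(c,u,v,z):
    f=240/np.tan(np.radians(float(c["fov_y"])/2))
    d=np.array([(u-c["cx"])/f,(v-c["cy"])/f,1.])
    R=np.array(c["R"]);C=-R.T@c["t"];w=R.T@d
    return C+w*(z-C[2])/w[2]
def proj(c,X):
    f=240/np.tan(np.radians(float(c["fov_y"])/2))
    p=np.array(c["R"])@X+c["t"];return np.array([f*p[0]/p[2]+c["cx"],f*p[1]/p[2]+c["cy"]])
E
python3 - <<'E'
from h import *
c=np.load("top0.npz")
def T(n,x,y,z,s=3.7,o=(200,195)):
    print(n,np.round(ray(c,(x+.5)/s-.5+o[0],(y+.5)/s-.5+o[1],z)*1000,1)[:2])
for n,x,y in (("TL",68,45),("TR",733,48),("BL",65,238),("BR",730,240)):T(n,x,y,.028)
for n,x,y in (("s1",170,261),("s1",221,261),("s1t",173,184),("s1t",222,184),("s2",377,264),("s2",428,264),("s2t",377,188),("s2t",427,188),("s3",594,264),("s3",646,264),("s3t",592,186),("s3t",643,186)):T(n,x,y,.056)
for n,x,y in (("tTL",78,42),("tTR",440,60),("tBL",75,453),("tBR",436,472)):T(n,x,y,.028,5,(470,225))
c=np.load("scene0.npz")
o=(270,195)
for n,x,y,z in (("L end back",512,92,.028),("R back",222,540,.028),("Rfront",40,455,.028),("Lfront",350,45,.028)):T(n,x,y,z,4.4,o)
for n,x,y in (("s1 fl",260,85),("s1 fr",278,62),("s2",165,200),("s2",188,172),("s3",55,343),("s3",80,311)):T(n,x,y,.056,4.4,o)
E
```

```text
TL [639.6 305.8]
TR [648.1 -87.4]
BL [524.4 301.1]
BR [533.4 -86.1]
s1 [508.9 235.7]
s1 [509.7 206.7]
s1t [553.3 236.1]
s1t [554.1 208.1]
s2 [510.3 118. ]
s2 [511.  89.]
s2t [554.1 119.4]
s2t [554.8  90.8]
s3 [513.5  -5.3]
s3 [514.3 -34.9]
s3t [558.4  -3.5]
s3t [559.2 -32.7]
tTL [ 596.5 -277.5]
tTR [ 592.7 -434.5]
tBL [ 419.  -272.4]
tBR [ 415.  -425.2]
L end back [642.1 301.2]
R back [649.8 -90.1]
Rfront [538.1 -87.3]
Lfront [530.8 295.4]
s1 fl [513.8 203.7]
s1 fr [513.3 228.4]
s2 [513.8  87.7]
s2 [513.8 114.7]
s3 [517.7 -36.6]
s3 [517.1 -10.2]
```

The parts I want are the pale slices in the grey clips, at top px (254,255), (309,256) and (367,256). The only things that could be mistaken for them are the two blue bars on the bench at (178,190) and (232,172). The crops confirm the slices sit in the rail, so I'll start with the right-hand clip at (367,239).

```bash
cat >>h.py <<'E'
from scipy.spatial.transform import Rotation as Rn
TH=0.02
RT=Rn.from_matrix(np.array([[np.sin(TH),-np.cos(TH),0],[-np.cos(TH),-np.sin(TH),0],[0,0,-1]]).T)
def rel(st,p,R=RT):
    R0=Rn.from_quat(st["ee_rot"]); 
    print("shift",np.round(R0.inv().apply((np.array(p)-st["eef_pos"])*1000),1),"turn",np.round((R0.inv()*R).as_rotvec(),4))
E
python3 - <<'E'
from h import *
from bench import arm
s=arm.state()
rel(s,[.532,-.0215,.200])
rel(s,[.532,-.0215,.110])
E
```

```text
shift [-448.9 -482.4   44.5] turn [0.0004 0.0015 0.3769]
shift [-448.8 -482.4  134.5] turn [0.0004 0.0015 0.3769]
```

Emit:
carry_out(commands=[[[-449,-482.4,44],[0,0,0.377],60],[[-449,-482.4,44],[0,0,0.377],60],[[-449,-482.4,44],[0,0,0.377],60],[[-449,-482.4,44],[0,0,0.377],60],[[-449,-482.4,44],[0,0,0.377],60],[[-449,-482.4,44],[0,0,0.377],60],[[-449,-482.4,44],[0,0,0.377],60],[[-449,-482.4,44],[0,0,0.377],60],[[-449,-482.4,44],[0,0,0.377],60],[[-449,-482.4,44],[0,0,0.377],60],[[-449,-482.4,44],[0,0,0.377],60],[[-449,-482.4,44],[0,0,0.377],60],[[-449,-482.4,44],[0,0,0.377],60],[[-449,-482.4,44],[0,0,0.377],60],[[-449,-482.4,44],[0,0,0.377],60],[[-449,-482.4,44],[0,0,0.377],60],[[-449,-482.4,134],[0,0,0.377],60],[[-449,-482.4,134],[0,0,0.377],60],[[-449,-482.4,134],[0,0,0.377],60],[[-449,-482.4,134],[0,0,0.377],60]], squeeze=20)

```text
clock: 1.77
eef_pos: [0.5297, -0.0223, 0.1082]
ee_rot: [0.714, -0.7, -0.002, 0.003]
force: [0.2, 0.1, 0.3]
finger_gap: 0.0599
```

```bash
python3 - <<'E'
from h import *
from bench import arm,vision
import cv2
s=arm.state();print(s["clock"],s["eef_pos"],s["ee_rot"],s["force"],s["finger_gap"],s["qpos"])
rel(s,[.532,-.0215,.110])
for n in("scene","top"):
    c=vision.camera(n);np.savez(n+"1.npz",**c);cv2.imwrite(f"pics/{n}1.png",c["pixels"][:,:,::-1])
E
```

```text
1.7667 [ 0.52973416 -0.0222594   0.1082033 ] [ 0.71408425 -0.70005108 -0.0023862   0.00254501] [0.20968234 0.09373776 0.26704374] 0.05988234845427593 [ 0.08967725  0.43083967 -0.2043681   2.00150752  0.12712848  0.72818602
 -1.74311832]
shift [-0.7 -2.3 -1.8] turn [ 0.007  -0.0002 -0.0002]
```

```bash
python3 - <<'E'
from h import *
import cv2
t=np.load("top1.npz")["pixels"][:,:,::-1];s=np.load("scene1.npz")["pixels"][:,:,::-1]
a=cv2.resize(t[180:300,300:440],None,fx=4,fy=4,interpolation=cv2.INTER_CUBIC)
b=cv2.resize(s[200:320,230:370],None,fx=5.5,fy=5,interpolation=cv2.INTER_CUBIC)
cv2.imwrite("pics/t1c.png",a);cv2.imwrite("pics/s1c.png",b)
E
```

```text
(no output)
```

View pics/t1c.png

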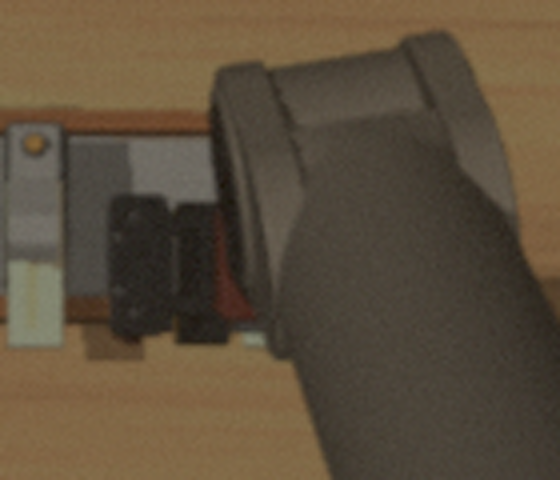

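View pics/s1c.png

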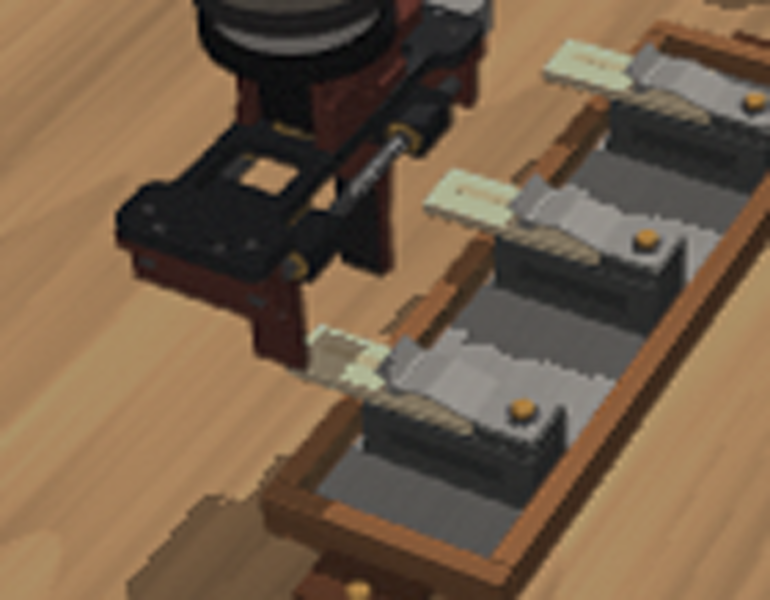

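```bash
python3 - <<'E'
from h import *
from bench import arm
s=arm.state();print(s["eef_pos"],s["force"]);rel(s,[.532,-.0215,.068])
c=np.load("scene1.npz")
p=proj(c,np.array([.530,-.0223,.0865]));print((p-[230,200])*[5.5,5])
for dy in(.03,-.03):print((proj(c,np.array([.530,-.0223+dy,.0865]))-[230,200])*[5.5,5])
E
```

```text
[ 0.53285868 -0.02251825  0.11181459] [ 0.32728182 -0.2931115   0.3110294 ]
shift [-1.   0.9 43.8] turn [-0.0007 -0.0002 -0.0012]
[323.65457695 308.00052718]
[360.40930281 267.60761597]
[285.56922161 349.85578091]
```

Emit:
carry_out(commands=[[[-0.5,1,22],[0,0,0],60],[[-0.5,1,42.5],[0,0,0],60],[[-0.5,1,42.5],[0,0,0],50],[[-0.5,1,42.5],[0,0,0],40]], squeeze=20)

```text
clock: 2.2
eef_pos: [0.532, -0.022, 0.0697]
ee_rot: [0.714, -0.7, 0.001, -0.0]
force: [0.2, 0.2, 0.3]
finger_gap: 0.0497
```

```bash
python3 - <<'E'
from h import *
from bench import arm,vision
import cv2
c=vision.camera("scene");c=vision.camera("scene");s=arm.state();print(s["eef_pos"],s["force"],s["finger_gap"]);rel(s,[.532,-.0215,.068])
b=cv2.resize(c["pixels"][230:320,260:380,::-1],None,fx=6,fy=6,interpolation=cv2.INTER_CUBIC);cv2.imwrite("pics/s2c.png",b)
E
```

```text
[ 0.53278898 -0.02176468  0.07034635] [ 0.75241819 -0.31218631 -0.27110187] 0.04253610736795956
shift [-0.3  0.8  2.3] turn [-0.0033 -0.0001 -0.0009]
```

View pics/s2c.png

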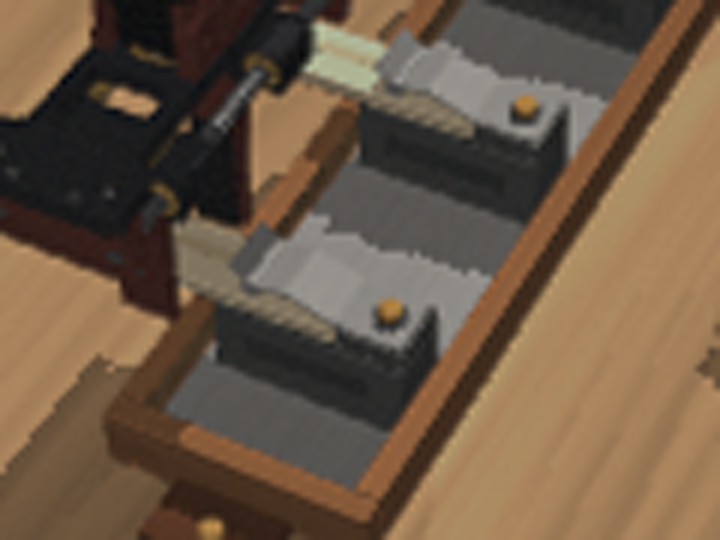

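The fingers straddle the slice, with the right finger at crop (150,280). The tips are at slice height, so I'll go 2.5 mm lower and close.

Emit:
carry_out(commands=[[[0,0,2.5],[0,0,0],40],[[0,0,2.5],[0,0,0],34],[[0,0,2.5],[0,0,0],25],[[0,0,2.5],[0,0,0],25],[[0,0,2.5],[0,0,0],25],[[0,0,2.5],[0,0,0],25]], squeeze=20)

```text
clock: 2.8
eef_pos: [0.5317, -0.0214, 0.0663]
ee_rot: [0.714, -0.7, 0.0, -0.0]
force: [-2.2, -0.3, 5.9]
finger_gap: 0.0301
```

```bash
python3 - <<'E'
from bench import arm
s=arm.state();print(s["eef_pos"],s["force"],s["finger_gap"])
E
```

```text
[ 0.53167716 -0.02136669  0.06626845] [-2.15402338 -0.34724535  5.8992399 ] 0.03013829706189751
```

Emit:
carry_out(commands=[[[0,0,-0.7],[0,0,0],25],[[0,0,-0.7],[0,0,0],25],[[0,0,-0.7],[0,0,0],25]])

```text
clock: 3.05
eef_pos: [0.5315, -0.0215, 0.0664]
ee_rot: [0.714, -0.7, 0.0, -0.0]
force: [1.1, 0.3, -0.4]
finger_gap: 0.0301
```

Emit:
carry_out(commands=[[[0,1,0],[0,0,0],25],[[0,2,0],[0,0,0],25],[[0,3,0],[0,0,0],25],[[0,4,0],[0,0,0],25],[[0,4,0],[0,0,0],25],[[0,4,0],[0,0,0],25]])

```text
clock: 3.55
eef_pos: [0.5272, -0.0217, 0.0664]
ee_rot: [0.714, -0.7, -0.0, 0.0]
force: [1.6, -0.6, 0.7]
finger_gap: 0.03
```

Emit:
carry_out(commands=[[[0,0.6,0],[0,0,0],25],[[0,1.2,0],[0,0,0],25],[[0,1.8,0],[0,0,0],25],[[0,2.4,0],[0,0,0],25],[[0,2.4,0],[0,0,0],25]])

```text
clock: 3.97
eef_pos: [0.5248, -0.0217, 0.0664]
ee_rot: [0.714, -0.7, -0.0, 0.0]
force: [2.3, 0.5, 0.7]
finger_gap: 0.0298
```

Emit:
carry_out(commands=[[[0,0.3,0],[0,0,0],25],[[0,0.5,0],[0,0,0],25],[[0,0.5,0],[0,0,0],25]])

```text
clock: 4.22
eef_pos: [0.5247, -0.0217, 0.0664]
ee_rot: [0.714, -0.7, 0.0, -0.0]
force: [2.1, 0.1, -1.9]
finger_gap: 0.03
```

Emit:
carry_out(commands=[[[0,0.3,0],[0,0,0],25],[[0,0.3,0],[0,0,0],25]])

```text
clock: 4.38
eef_pos: [0.5247, -0.0217, 0.0664]
ee_rot: [0.714, -0.7, 0.0, -0.0]
force: [4.4, -1.4, -3.8]
finger_gap: 0.0299
```

Emit:
carry_out(commands=[[[0,0.3,0.3],[0,0,0],25],[[0,0.3,0.3],[0,0,0],25]])

```text
clock: 4.55
eef_pos: [0.5247, -0.0217, 0.0664]
ee_rot: [0.714, -0.7, 0.001, -0.001]
force: [5.1, -0.7, -2.1]
finger_gap: 0.0298
```

Emit:
carry_out(commands=[[[0,0.2,0],[0,0,0],25],[[0,0.2,0],[0,0,0],25]])

```text
clock: 4.72
eef_pos: [0.5246, -0.0217, 0.0664]
ee_rot: [0.714, -0.7, 0.001, -0.001]
force: [6.6, -0.1, -2.7]
finger_gap: 0.0298
```

Emit:
carry_out(commands=[[[0,0,0],[0,0,0],25],[[0,0,0],[0,0,0],25],[[0,0,0],[0,0,0],25],[[0,0,0],[0,0,0],25]])

```text
clock: 5.05
eef_pos: [0.5246, -0.0217, 0.0664]
ee_rot: [0.714, -0.7, 0.001, -0.001]
force: [6.3, -0.0, -2.5]
finger_gap: 0.03
```

Emit:
carry_out(commands=[[[0,-0.6,0],[0,0,0],25],[[0,-1.1,0],[0,0,0],25],[[0,-1.1,0],[0,0,0],32],[[0,-1.1,0],[0,0,0],40],[[0,-1.1,0],[0,0,0],60],[[0,-1.1,0],[0,0,0],60],[[0,-1.1,0],[0,0,0],60],[[0,-1.1,-25],[0,0,0],60],[[0,-1.1,-45],[0,0,0],60],[[-40,-8,-45],[0,0,0],60],[[-80,-8,-45],[0,0,0],60],[[-124,-8,-45],[0,0,0],60],[[-124,-8,-45],[0,0,0],60],[[-124,-8,-20],[0,0,0],60],[[-124,-8,-20],[0,0,0],60],[[-124,-8,-20],[0,0,0],60]])

```text
clock: 6.38
eef_pos: [0.5278, 0.1017, 0.0851]
ee_rot: [0.714, -0.7, -0.001, 0.002]
force: [0.2, -0.4, 0.0]
finger_gap: 0.0602
```

```bash
python3 - <<'E'
from h import *
from bench import arm,vision
import cv2
c=vision.camera("scene");s=arm.state();print(s["eef_pos"],s["force"],s["finger_gap"]);rel(s,[.5285,.1025,.0665])
b=cv2.resize(c["pixels"][190:320,260:400,::-1],None,fx=5.5,fy=4.6,interpolation=cv2.INTER_CUBIC);cv2.imwrite("pics/s3c.png",b)
E
```

```text
[0.52858415 0.10165825 0.08592082] [ 0.69801486 -0.50489556 -0.23161907] 0.06011586699570334
shift [-0.9  0.  19.4] turn [ 0.0017 -0.0007 -0.001 ]
```

View pics/s3c.png

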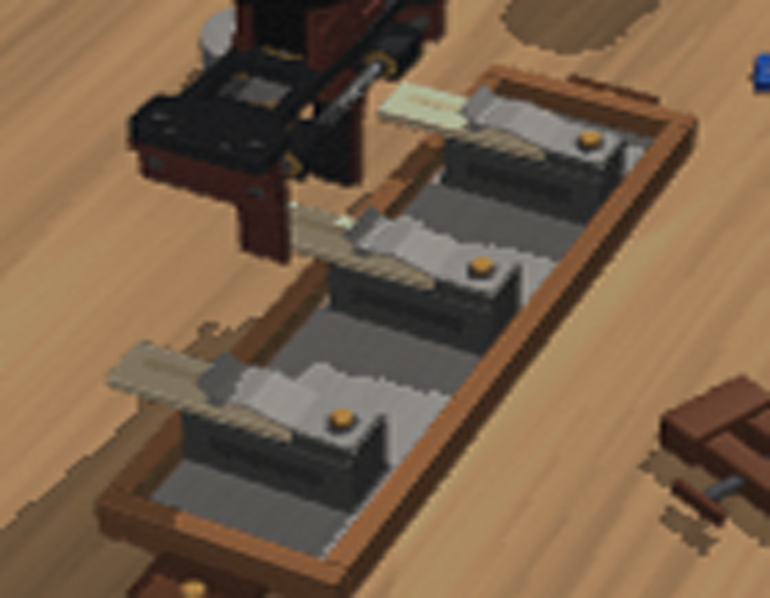

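The right-hand clip now stands at the front wall with its slice home, and the fingers straddle the middle slice.

Emit:
carry_out(commands=[[[-0.7,0,10],[0,0,0],50],[[-0.7,0,18.5],[0,0,0],42],[[-0.7,0,18.5],[0,0,0],40],[[-0.7,0,18.5],[0,0,0],40],[[-0.7,0,18.5],[0,0,0],35]])

```text
clock: 6.85
eef_pos: [0.5292, 0.103, 0.0676]
ee_rot: [0.714, -0.7, -0.0, 0.0]
force: [-0.0, 1.3, 0.0]
finger_gap: 0.0365
```

Emit:
carry_out(commands=[[[0,0,0],[0,0,0],25],[[0,0,0],[0,0,0],25],[[0,0,0],[0,0,0],25],[[0,0,0],[0,0,0],25]])

```text
clock: 7.18
eef_pos: [0.5294, 0.1032, 0.0678]
ee_rot: [0.714, -0.7, 0.0, -0.0]
force: [0.8, 0.9, 1.5]
finger_gap: 0.0297
```

Gripped gently. Pulling.

Emit:
carry_out(commands=[[[0,1,0],[0,0,0],25],[[0,2,0],[0,0,0],25],[[0,3,0],[0,0,0],25],[[0,4,0],[0,0,0],25],[[0,5,0],[0,0,0],25],[[0,5,0],[0,0,0],25]])

```text
clock: 7.68
eef_pos: [0.5243, 0.1031, 0.0678]
ee_rot: [0.714, -0.7, 0.0, -0.0]
force: [1.6, 0.3, 1.5]
finger_gap: 0.0295
```

Emit:
carry_out(commands=[[[0,0.5,0],[0,0,0],25],[[0,1.0,0],[0,0,0],25],[[0,1.0,0],[0,0,0],25]])

```text
clock: 7.93
eef_pos: [0.524, 0.1031, 0.0678]
ee_rot: [0.714, -0.7, 0.001, -0.001]
force: [4.1, -0.9, -0.2]
finger_gap: 0.03
```

Emit:
carry_out(commands=[[[0,0.4,0],[0,0,0],25],[[0,0.8,0],[0,0,0],25],[[0,0.8,0],[0,0,0],25]])

```text
clock: 8.18
eef_pos: [0.5239, 0.1031, 0.0678]
ee_rot: [0.714, -0.7, 0.001, -0.001]
force: [7.3, 0.6, -2.4]
finger_gap: 0.0296
```

Emit:
carry_out(commands=[[[0,0,0],[0,0,0],25],[[0,0,0],[0,0,0],25],[[0,0,0],[0,0,0],25]])

```text
clock: 8.43
eef_pos: [0.5239, 0.1031, 0.0678]
ee_rot: [0.714, -0.7, 0.001, -0.001]
force: [7.6, 1.2, -2.2]
finger_gap: 0.0295
```

```bash
python3 - <<'E'
from h import *
from bench import arm,vision
import cv2
c=vision.camera("scene");s=arm.state();print(s["eef_pos"],s["force"],s["finger_gap"])
np.savez("scene4.npz",**c)
b=cv2.resize(c["pixels"][190:320,260:400,::-1],None,fx=5.5,fy=4.6,interpolation=cv2.INTER_CUBIC);cv2.imwrite("pics/s4c.png",b)
E
```

```text
[0.52388465 0.10308199 0.0678337 ] [ 6.68305346  0.12728804 -1.62903983] 0.02978778462924604
```

View pics/s4c.png

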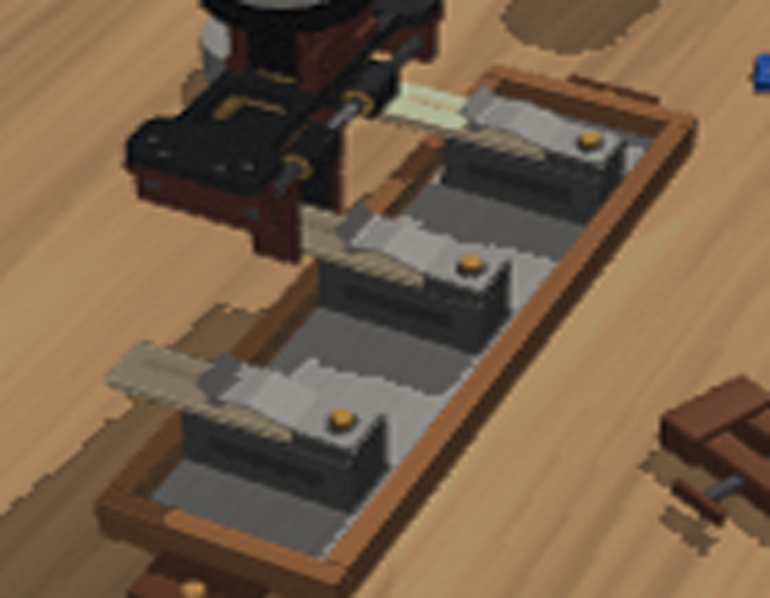

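```bash
cat > knob.py <<'E'
from h import *
import cv2
def knobs(c,guess,dark=1.0):
    px=np.array(c["pixels"]).astype(float);out=[]
    for u,v in guess:
        a=px[int(v)-7:int(v)+8,int(u)-7:int(u)+8]
        w=np.clip(a[:,:,0]-a[:,:,2]-25,0,None);
        yy,xx=np.mgrid[int(v)-7:int(v)+8,int(u)-7:int(u)+8]
        w*=((xx-u)**2+(yy-v)**2<25)
        cu,cv_=(w*xx).sum()/w.sum(),(w*yy).sum()/w.sum()
        out.append(np.round(ray(c,cu,cv_,.063)*1000,1)[:2])
    return out
E
python3 - <<'E'
from knob import *
print(knobs(np.load("scene0.npz"),[(325,281.8),(347.5,247.7),(367.3,220)]))
print(knobs(np.load("scene1.npz"),[(325,281.8),(347.5,247.7),(367.3,220)]))
print(knobs(np.load("scene4.npz"),[(322,280.9),(345.6,247.4),(367.3,220)]))
E
```

```text
[array([622.2, -17.8]), array([618. , 106.8]), array([617.6, 224.2])]
[array([622.2, -17.8]), array([618. , 106.7]), array([617.6, 224.3])]
[array([615.1, -18.4]), array([612.7, 106.2]), array([617.6, 224.3])]
```

Both tested clips now lie on the same line (knob x 615.1 and 612.7, which matches the rail's slope), so both bear on the wall. Right and middle are sound, each holding at 6–7 N. Now the left one.

Emit:
carry_out(commands=[[[0,-0.6,0],[0,0,0],25],[[0,-1.3,0],[0,0,0],25],[[0,-1.3,0],[0,0,0],32],[[0,-1.3,0],[0,0,0],40],[[0,-1.3,0],[0,0,0],60],[[0,-1.3,0],[0,0,0],60],[[0,-1.3,0],[0,0,0],60],[[0,-1.3,-25],[0,0,0],60],[[0,-1.3,-45],[0,0,0],60],[[-40,-9,-45],[0,0,0],60],[[-80,-9,-45],[0,0,0],60],[[-117.3,-9,-45],[0,0,0],60],[[-117.3,-9,-45],[0,0,0],60],[[-117.3,-9,-20],[0,0,0],60],[[-117.3,-9,-20],[0,0,0],60],[[-117.3,-9,-20],[0,0,0],60]])

```text
clock: 9.82
eef_pos: [0.5277, 0.2195, 0.0865]
ee_rot: [0.714, -0.7, -0.001, 0.002]
force: [-0.1, -0.1, 0.8]
finger_gap: 0.0597
```

```bash
python3 - <<'E'
from knob import *
from bench import arm,vision
import cv2
c=vision.camera("scene");s=arm.state();print(s["eef_pos"],s["force"],s["finger_gap"]);rel(s,[.529,.2205,.067])
print(knobs(c,[(322,280.9),(345.6,247.4),(367.3,220)]))
b=cv2.resize(c["pixels"][170:320,260:400,::-1],None,fx=5,fy=4,interpolation=cv2.INTER_CUBIC);cv2.imwrite("pics/s5c.png",b)
E
```

```text
[0.52854529 0.21959721 0.08737272] [0.17538576 0.55764664 0.28829326] 0.060208316722663774
shift [-0.9 -0.5 20.4] turn [ 0.0015 -0.001  -0.0008]
[array([615.1, -18.4]), array([612.7, 106.2]), array([617.6, 224.3])]
```

View pics/s5c.png

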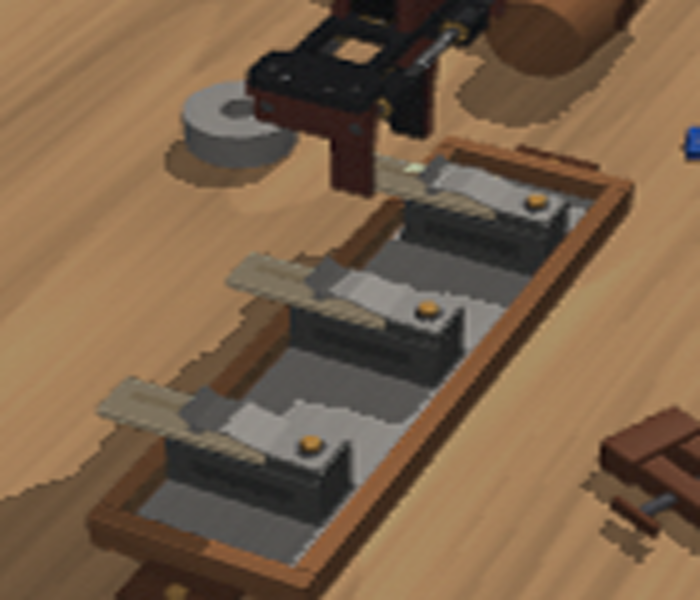

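The fingers straddle the left slice, and the other two clips haven't moved. Lowering and gripping.

Emit:
carry_out(commands=[[[-0.7,-0.5,10],[0,0,0],50],[[-0.7,-0.5,20],[0,0,0],42],[[-0.7,-0.5,20],[0,0,0],40],[[-0.7,-0.5,20],[0,0,0],40],[[-0.7,-0.5,20],[0,0,0],35]])

```text
clock: 10.28
eef_pos: [0.5295, 0.2211, 0.0675]
ee_rot: [0.714, -0.7, -0.0, 0.0]
force: [-0.1, -0.0, 0.3]
finger_gap: 0.0363
```

Emit:
carry_out(commands=[[[0,0,0],[0,0,0],25],[[0,0,0],[0,0,0],25],[[0,0,0],[0,0,0],25],[[0,0,0],[0,0,0],25]])

```text
clock: 10.62
eef_pos: [0.5297, 0.2213, 0.0679]
ee_rot: [0.714, -0.7, 0.0, -0.0]
force: [0.3, 0.7, 1.0]
finger_gap: 0.0296
```

Emit:
carry_out(commands=[[[0,1,0],[0,0,0],25],[[0,2,0],[0,0,0],25],[[0,3,0],[0,0,0],25],[[0,4,0],[0,0,0],25],[[0,5,0],[0,0,0],25],[[0,6,0],[0,0,0],25],[[0,6,0],[0,0,0],25]])

```text
clock: 11.2
eef_pos: [0.5235, 0.2212, 0.0678]
ee_rot: [0.714, -0.7, 0.0, -0.0]
force: [1.6, 0.6, 2.6]
finger_gap: 0.0301
```

Emit:
carry_out(commands=[[[0,0.5,0],[0,0,0],25],[[0,1.0,0],[0,0,0],25],[[0,1.0,0],[0,0,0],25]])

```text
clock: 11.45
eef_pos: [0.5226, 0.2211, 0.0677]
ee_rot: [0.714, -0.7, 0.0, -0.0]
force: [1.6, 0.6, 2.8]
finger_gap: 0.0304
```

Emit:
carry_out(commands=[[[0,0.4,0],[0,0,0],25],[[0,0.8,0],[0,0,0],25],[[0,0.8,0],[0,0,0],25]])

```text
clock: 11.7
eef_pos: [0.5222, 0.2211, 0.0677]
ee_rot: [0.714, -0.7, 0.0, -0.0]
force: [4.2, -0.3, 1.8]
finger_gap: 0.0298
```

Emit:
carry_out(commands=[[[0,0.4,0],[0,0,0],25],[[0,0.8,0],[0,0,0],25],[[0,0.8,0],[0,0,0],25]])

```text
clock: 11.95
eef_pos: [0.5211, 0.2211, 0.0677]
ee_rot: [0.714, -0.7, 0.0, -0.0]
force: [4.5, -0.5, 3.3]
finger_gap: 0.0298
```

Emit:
carry_out(commands=[[[0,0.3,0],[0,0,0],25],[[0,0.3,0],[0,0,0],25],[[0,0.3,0],[0,0,0],25]])

```text
clock: 12.2
eef_pos: [0.5207, 0.2211, 0.0677]
ee_rot: [0.714, -0.7, 0.0, -0.0]
force: [4.6, -0.1, 3.3]
finger_gap: 0.0298
```

It slips at about 4 N. I'll pull a bit further and check that the slice is moving and not the pads.

Emit:
carry_out(commands=[[[0,1,0],[0,0,0],25],[[0,2,0],[0,0,0],25],[[0,3,0],[0,0,0],25],[[0,4,0],[0,0,0],25],[[0,5,0],[0,0,0],25],[[0,6,0],[0,0,0],25],[[0,7,0],[0,0,0],25],[[0,8,0],[0,0,0],25]])

```text
clock: 12.87
eef_pos: [0.5124, 0.2208, 0.0675]
ee_rot: [0.714, -0.7, -0.0, 0.0]
force: [4.1, 0.2, 2.3]
finger_gap: 0.03
```

```bash
python3 - <<'E'
from knob import *
from bench import arm,vision
import cv2
c=vision.camera("scene");s=arm.state();print(s["eef_pos"],s["force"],s["finger_gap"])
print(knobs(c,[(322,280.9),(345.6,247.4),(364.5,220)]))
b=cv2.resize(c["pixels"][170:280,300:400,::-1],None,fx=5.5,fy=5.5,interpolation=cv2.INTER_CUBIC);cv2.imwrite("pics/s6c.png",b)
ct=np.load("top0.npz");print("die",ray(ct,228,315,.03))
E
```

```text
[0.51219732 0.22078431 0.06749878] [3.97007453 0.43910464 3.20931883] 0.029701733542039626
[array([615. , -18.4]), array([612.7, 106.2]), array([610.5, 223.8])]
die [0.4051231 0.2711918 0.03     ]
```

View pics/s6c.png

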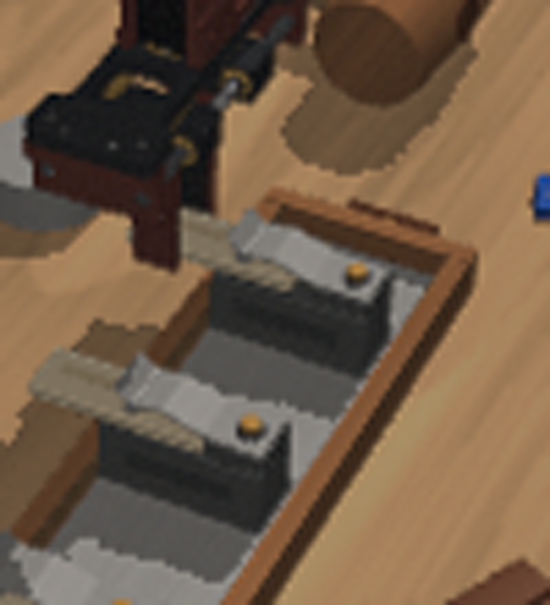

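The left clip moved to the front wall (knob 617.6→610.5 mm) and its slice is coming out with the fingers: the striped flank is shorter than on the middle clip. I'll draw it out fully.

Emit:
carry_out(commands=[[[0,1.5,0],[0,0,0],25],[[0,3,0],[0,0,0],25],[[0,4.5,0],[0,0,0],25],[[0,6,0],[0,0,0],25],[[0,7.5,0],[0,0,0],25],[[0,9,0],[0,0,0],25],[[0,10.5,0],[0,0,0],25],[[0,12,0],[0,0,0],25],[[0,13.5,0],[0,0,0],25],[[0,15,0],[0,0,0],25],[[0,16.5,0],[0,0,0],25],[[0,18,0],[0,0,0],25],[[0,19.5,0],[0,0,0],25],[[0,21,0],[0,0,0],25],[[0,22.5,0],[0,0,0],25],[[0,24,0],[0,0,0],25]])

```text
clock: 14.25
eef_pos: [0.4883, 0.2203, 0.0675]
ee_rot: [0.714, -0.7, -0.0, 0.0]
force: [2.1, -0.2, 1.2]
finger_gap: 0.0299
```

Emit:
carry_out(commands=[[[0,2,0],[0,0,0],25],[[0,4,0],[0,0,0],25],[[0,6,0],[0,0,0],25],[[0,8,0],[0,0,0],25],[[0,10,0],[0,0,0],25],[[0,12,0],[0,0,0],25],[[0,14,0],[0,0,0],25],[[0,16,0],[0,0,0],25],[[0,18,0],[0,0,0],25],[[0,20,0],[0,0,0],25],[[0,22,0],[0,0,0],25],[[0,24,0],[0,0,0],25],[[0,26,0],[0,0,0],25],[[0,28,0],[0,0,0],25],[[0,28,0],[0,0,0],25]])

```text
clock: 15.5
eef_pos: [0.4601, 0.2198, 0.0675]
ee_rot: [0.714, -0.7, -0.0, 0.0]
force: [0.3, 0.0, -0.4]
finger_gap: 0.0298
```

```bash
python3 - <<'E'
from knob import *
from bench import arm,vision
import cv2
c=vision.camera("scene");s=arm.state();print(s["eef_pos"],s["force"],s["finger_gap"])
print(knobs(c,[(322,280.9),(345.6,247.4),(364.5,220)]))
b=cv2.resize(c["pixels"][170:280,280:400,::-1],None,fx=5.5,fy=5.5,interpolation=cv2.INTER_CUBIC);cv2.imwrite("pics/s7c.png",b)
E
```

```text
[0.46033748 0.21978695 0.06754166] [-0.31194537 -0.4065302   0.03235138] 0.029753711896780805
[array([615.1, -18.4]), array([612.7, 106.2]), array([610.6, 223.7])]
```

View pics/s7c.png

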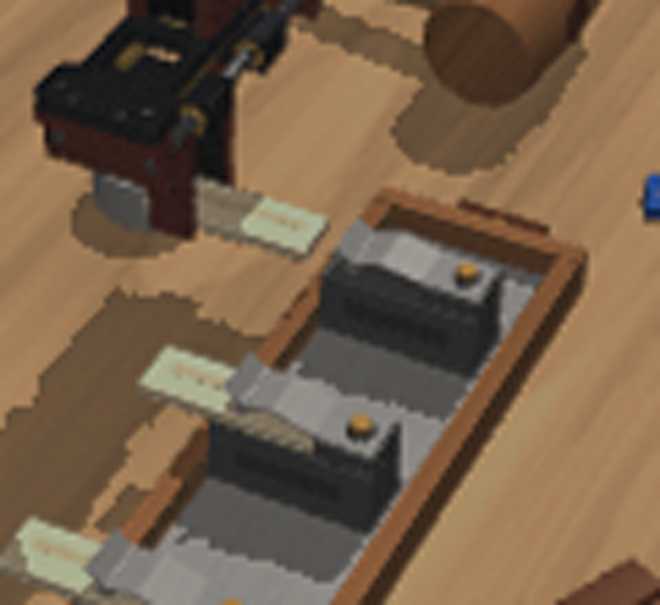

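The slice is free, level in the fingers, and clear of its strap. I'll carry it to the open bench between rail and tray.

Emit:
carry_out(commands=[[[0,5,-5],[0,0,0],25],[[0,5,-35],[0,0,0],25],[[0,5,-60],[0,0,0],25],[[38,0,-60],[0,0,0],25],[[76,-5,-60],[0,0,0],25],[[114,-10,-60],[0,0,0],25],[[152,-15,-60],[0,0,0],25],[[190,-20,-60],[0,0,0],25],[[228,-25,-60],[0,0,0],25],[[266,-31,-60],[0,0,0],25],[[304,-31,-60],[0,0,0],25],[[342,-31,-60],[0,0,0],25],[[380,-31,-60],[0,0,0],25],[[410,-31,-60],[0,0,0],25],[[410,-31,-40],[0,0,0],25],[[410,-31,-10],[0,0,0],25],[[410,-31,20],[0,0,0],25],[[410,-31,30],[0,0,0],25],[[410,-31,30],[0,0,0],25],[[410,-31,30],[0,0,0],25]])

```text
clock: 17.22
eef_pos: [0.4998, -0.1892, 0.038]
ee_rot: [0.714, -0.7, -0.0, 0.0]
force: [0.6, -0.7, -0.3]
finger_gap: 0.03
```

```bash
python3 - <<'E'
from knob import *
from bench import arm,vision
import cv2
c=vision.camera("scene");s=arm.state();print(s["eef_pos"],s["force"],s["finger_gap"])
print(knobs(c,[(322,280.9),(345.6,247.4),(364.5,220)]))
b=cv2.resize(c["pixels"][190:450,120:400,::-1],None,fx=2.8,fy=2.3,interpolation=cv2.INTER_CUBIC);cv2.imwrite("pics/s8c.png",b)
E
```

```text
[ 0.50055861 -0.18946452  0.0387884 ] [-0.89092788 -0.16543189  0.06824123] 0.029725416409410087
[array([615.1, -18.4]), array([612.7, 106.2]), array([610.6, 223.7])]
```

View pics/s8c.png

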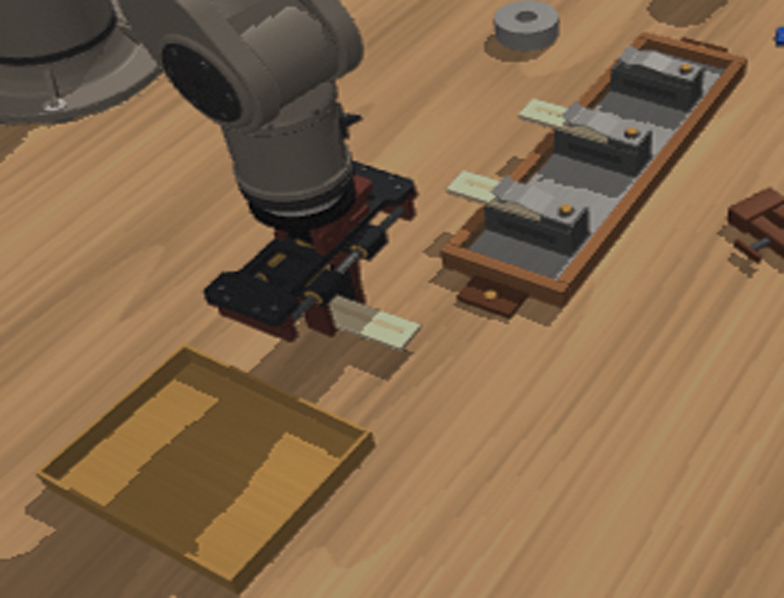

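Emit:
carry_out(commands=[[[0,0,5],[0,0,0],25],[[0,0,10],[0,0,0],25],[[0,0,14.5],[0,0,0],25],[[0,0,14.5],[0,0,0],25],[[0,0,14.5],[0,0,0],25]])

```text
clock: 17.68
eef_pos: [0.4995, -0.1895, 0.023]
ee_rot: [0.714, -0.7, -0.0, 0.0]
force: [-0.3, -0.2, -0.3]
finger_gap: 0.0301
```

Emit:
carry_out(commands=[[[0,0,0],[0,0,0],33],[[0,0,0],[0,0,0],45],[[0,0,0],[0,0,0],60],[[0,0,0],[0,0,0],60],[[0,0,-35],[0,0,0],60],[[0,0,-75],[0,0,0],60],[[0,0,-107],[0,0,0],60],[[-35,-8,-107],[0,0,0],60],[[-70,-16,-107],[0,0,0],60],[[-110,-24,-107],[0,0,0],60],[[-150,-32,-107],[0,0,0],60],[[-190,-40,-107],[0,0,0],60],[[-230,-50,-107],[0,0,0],60],[[-270,-60,-107],[0,0,0],60],[[-310,-70,-107],[0,0,0],60],[[-350,-80,-107],[0,0,0],60],[[-390,-90,-107],[0,0,0],60],[[-410,-90,-107],[0,0,0],60],[[-410,-90,-107],[0,0,0],60],[[-410,-90,-90],[0,0,0],60]])

```text
clock: 19.35
eef_pos: [0.5831, 0.2251, 0.1156]
ee_rot: [0.715, -0.699, 0.001, -0.003]
force: [0.1, -0.2, -0.2]
finger_gap: 0.06
```

```bash
python3 - <<'E'
from knob import *
from bench import arm,vision
import cv2
t=vision.camera("top");c=vision.camera("scene");s=arm.state();print(s["eef_pos"],s["force"],s["finger_gap"]);rel(s,[.582,.2222,.042])
print(knobs(c,[(322,280.9),(345.6,247.4),(364.5,220)]))
b=cv2.resize(c["pixels"][150:410,160:440,::-1],None,fx=2.8,fy=2.3,interpolation=cv2.INTER_CUBIC);cv2.imwrite("pics/s9c.png",b)
b=cv2.resize(t["pixels"][190:320,380:580,::-1],None,fx=4,fy=4,interpolation=cv2.INTER_CUBIC);cv2.imwrite("pics/t9c.png",b)
E
```

```text
[0.58008079 0.22077301 0.11101696] [-0.59505516 -0.51296138 -0.56105436] 0.06035570829948239
shift [-1.5 -2.2 69. ] turn [ 0.0036 -0.0023 -0.0003]
[array([615.5, -19. ]), array([613.6, 105.5]), array([610.6, 223.7])]
```

View pics/s9c.png

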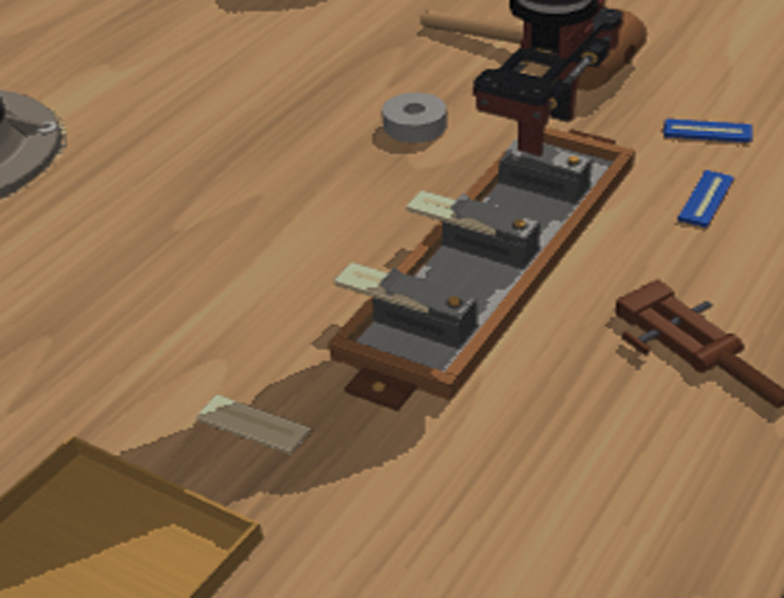

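View pics/t9c.png

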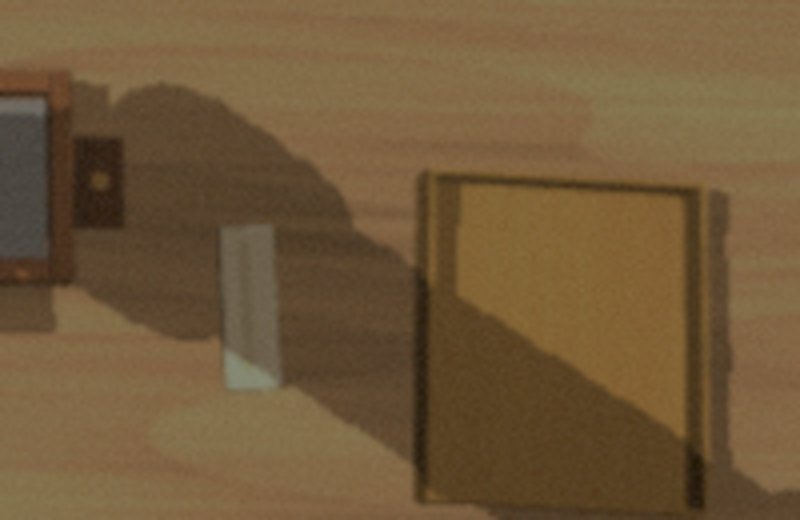

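The slice lies flat on the bench at top px ~(442,266). The fingers are over the weak clip. Descending.

Emit:
carry_out(commands=[[[-1.5,-2,20],[0,0,0],60],[[-1.5,-2,40],[0,0,0],60],[[-1.5,-2,58],[0,0,0],60],[[-1.5,-2,68],[0,0,0],60],[[-1.5,-2,68],[0,0,0],52],[[-1.5,-2,68],[0,0,0],45],[[-1.5,-2,68],[0,0,0],40]])

```text
clock: 20.03
eef_pos: [0.5843, 0.2237, 0.0463]
ee_rot: [0.714, -0.7, 0.0, -0.001]
force: [0.5, 0.7, 0.8]
finger_gap: 0.0434
```

```bash
python3 - <<'E'
from knob import *
from bench import arm,vision
import cv2
c=vision.camera("scene");s=arm.state();print(s["eef_pos"],s["force"],s["finger_gap"]);rel(s,[.582,.2222,.042])
b=cv2.resize(c["pixels"][170:280,300:420,::-1],None,fx=5.5,fy=5.5,interpolation=cv2.INTER_CUBIC);cv2.imwrite("pics/s10c.png",b)
E
```

```text
[0.584459   0.22380703 0.04642045] [-0.44060726 -0.63757887 -0.25893779] 0.04132756676422525
shift [1.6 2.5 4.4] turn [-0.0019  0.0007 -0.0007]
```

View pics/s10c.png

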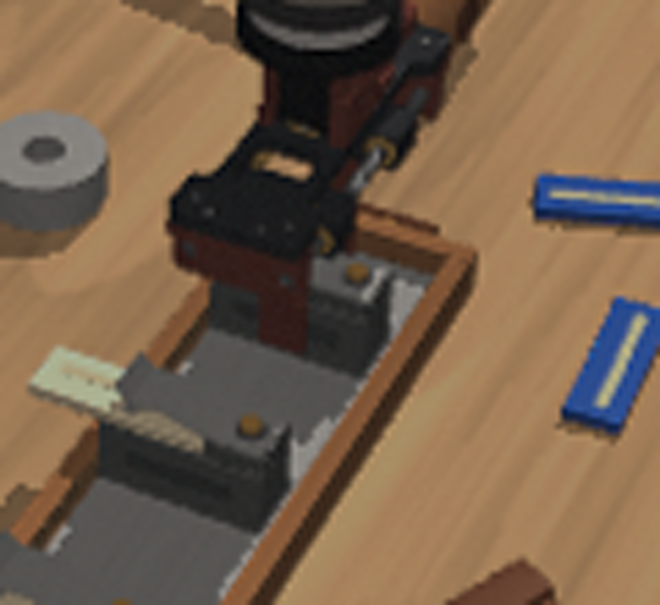

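The fingers straddle the block near its middle. Closing with more grip.

Emit:
carry_out(commands=[[[1.5,2,4],[0,0,0],41],[[1.5,2,4],[0,0,0],41],[[1.5,2,4],[0,0,0],30],[[1.5,2,4],[0,0,0],28],[[1.5,2,4],[0,0,0],28],[[1.5,2,4],[0,0,0],28]], squeeze=45)

```text
clock: 20.58
eef_pos: [0.5816, 0.2222, 0.0413]
ee_rot: [0.714, -0.7, 0.0, 0.0]
force: [-1.1, -0.1, 2.3]
finger_gap: 0.0336
```

Emit:
carry_out(commands=[[[0,0,-3],[0,0,0],28],[[0,0,-7],[0,0,0],28],[[0,0,-12],[0,0,0],28],[[0,0,-12],[0,0,0],28]])

```text
clock: 20.92
eef_pos: [0.5815, 0.2221, 0.0536]
ee_rot: [0.714, -0.7, -0.0, 0.0]
force: [0.3, 0.0, -6.5]
finger_gap: 0.0338
```

Emit:
carry_out(commands=[[[0,0,-30],[0,0,0],28],[[0,0,-60],[0,0,0],28],[[0,0,-90],[0,0,0],28],[[30,5,-90],[0,0,0],28],[[65,10,-90],[0,0,0],28],[[100,15,-90],[0,0,0],28],[[135,20,-90],[0,0,0],28],[[170,25,-90],[0,0,0],28],[[205,30,-90],[0,0,0],28],[[240,35,-90],[0,0,0],28],[[275,40,-90],[0,0,0],28],[[310,46,-90],[0,0,0],28],[[345,52,-90],[0,0,0],28],[[380,57,-90],[0,0,0],28],[[415,62,-90],[0,0,0],28],[[450,68,-90],[0,0,0],28],[[485,74,-90],[0,0,0],28],[[520,80,-90],[0,0,0],28],[[550,86,-90],[0,0,0],28],[[572.5,86,-90],[0,0,0],28]])

```text
clock: 22.58
eef_pos: [0.5036, -0.3549, 0.1424]
ee_rot: [0.713, -0.701, -0.001, 0.001]
force: [0.1, -0.2, -6.6]
finger_gap: 0.0335
```

Emit:
carry_out(commands=[[[0,0,0],[0,0,0],28],[[0,0,20],[0,0,0],28],[[0,0,40],[0,0,0],28],[[0,0,60],[0,0,0],28],[[0,0,80],[0,0,0],28],[[0,0,95],[0,0,0],28],[[0,0,95],[0,0,0],28],[[0,0,95],[0,0,0],28]])

```text
clock: 23.25
eef_pos: [0.506, -0.3506, 0.0472]
ee_rot: [0.714, -0.7, -0.002, 0.0]
force: [0.5, 0.2, -6.4]
finger_gap: 0.0345
```

```bash
python3 - <<'E'
from knob import *
from bench import arm,vision
import cv2
c=vision.camera("scene");s=arm.state();print(s["eef_pos"],s["force"],s["finger_gap"]);rel(s,[.507,-.352,.034])
print(knobs(c,[(322,280.9),(345.6,247.4)]))
b=cv2.resize(c["pixels"][190:450,80:360,::-1],None,fx=2.8,fy=2.3,interpolation=cv2.INTER_CUBIC);cv2.imwrite("pics/s11c.png",b)
E
```

```text
[ 0.50694535 -0.35132716  0.04832039] [ 0.36487501  0.07490853 -6.74030666] 0.03383282424570763
shift [ 0.7 -0.  14.3] turn [0.0005 0.0007 0.0002]
[array([615.1, -18.4]), array([612.7, 106.2])]
```

View pics/s11c.png

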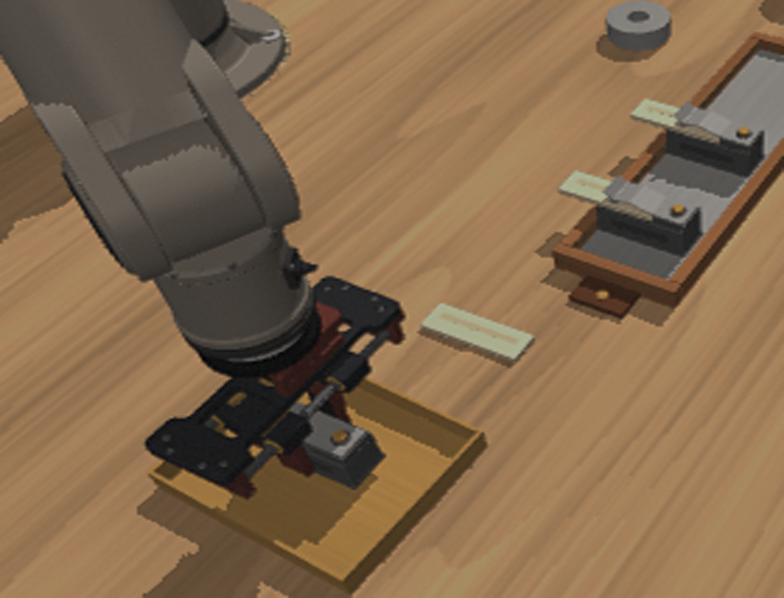

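The clip hangs upright inside the tray. Lowering it.

Emit:
carry_out(commands=[[[0,0,5],[0,0,0],28],[[0,0,10],[0,0,0],28],[[0,0,13.5],[0,0,0],28],[[0,0,13.5],[0,0,0],28],[[0,0,13.5],[0,0,0],28]])

```text
clock: 23.72
eef_pos: [0.5067, -0.3518, 0.0345]
ee_rot: [0.714, -0.7, -0.0, 0.0]
force: [-0.5, -0.3, -8.2]
finger_gap: 0.0337
```

Emit:
carry_out(commands=[[[0,0,0.7],[0,0,0],28],[[0,0,1.2],[0,0,0],28],[[0,0,1.2],[0,0,0],28]])

```text
clock: 23.97
eef_pos: [0.5071, -0.352, 0.0336]
ee_rot: [0.714, -0.7, 0.0, -0.0]
force: [1.0, 1.1, -6.0]
finger_gap: 0.034
```

Emit:
carry_out(commands=[[[0,0,0.6],[0,0,0],28],[[0,0,1.2],[0,0,0],28],[[0,0,1.2],[0,0,0],28]])

```text
clock: 24.22
eef_pos: [0.5072, -0.3521, 0.0333]
ee_rot: [0.714, -0.7, 0.0, -0.0]
force: [-2.4, 2.3, 4.5]
finger_gap: 0.0336
```

Emit:
carry_out(commands=[[[0,0,-0.4],[0,0,0],28],[[0,0,-0.4],[0,0,0],36],[[0,0,-0.4],[0,0,0],46],[[0,0,-0.4],[0,0,0],60],[[0,0,-0.4],[0,0,0],60],[[0,0,-0.4],[0,0,0],60],[[0,0,-30],[0,0,0],60],[[0,0,-70],[0,0,0],60],[[0,0,-110],[0,0,0],60],[[0,0,-150],[0,0,0],60],[[35,0,-170],[0,0,0],60],[[70,0,-170],[0,0,0],60],[[110,0,-170],[0,0,0],60],[[150,0,-170],[0,0,0],60],[[190,0,-170],[0,0,0],60],[[230,0,-170],[0,0,0],60],[[230,0,-170],[0,0,0],60],[[230,0,-170],[0,0,0],60],[[230,0,-170],[0,0,0],60]])

```text
clock: 25.8
eef_pos: [0.5117, -0.5811, 0.2015]
ee_rot: [0.714, -0.7, -0.0, -0.0]
force: [0.2, -0.2, 0.2]
finger_gap: 0.06
```

```bash
python3 - <<'E'
from knob import *
from bench import arm,vision
import cv2
t=vision.camera("top");c=vision.camera("scene");s=arm.state();print(s["clock"],s["eef_pos"],s["force"],s["finger_gap"])
print(knobs(c,[(322,280.9),(345.6,247.4)]))
cv2.imwrite("pics/sf.png",c["pixels"][:,:,::-1]);cv2.imwrite("pics/tf.png",t["pixels"][:,:,::-1])
cv2.imwrite("pics/sfc.png",cv2.resize(c["pixels"][200:450,130:390,::-1],None,fx=3,fy=2.4,interpolation=cv2.INTER_CUBIC))
E
```

```text
25.9 [ 0.51258622 -0.57991523  0.20227838] [-0.82258102 -0.42775339 -0.76110034] 0.059746655712934346
[array([615. , -18.4]), array([612.7, 106.2])]
```

View pics/sfc.png

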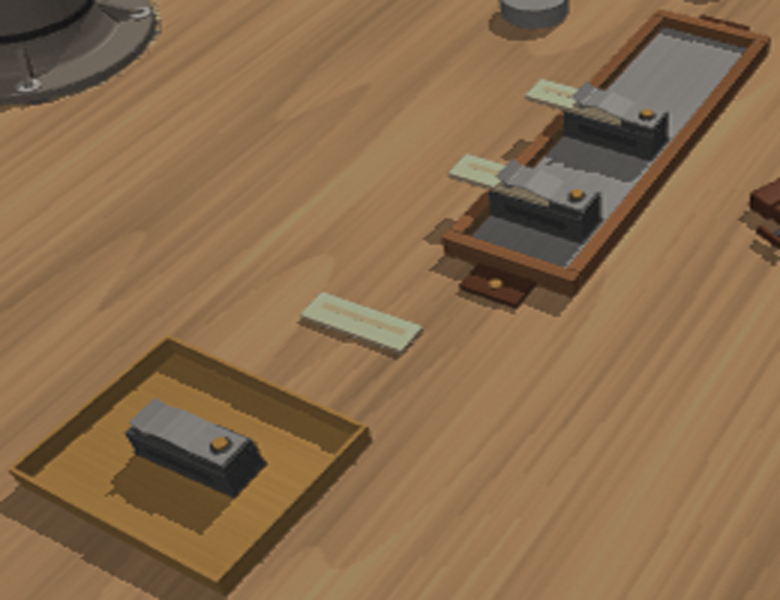

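View pics/tf.png

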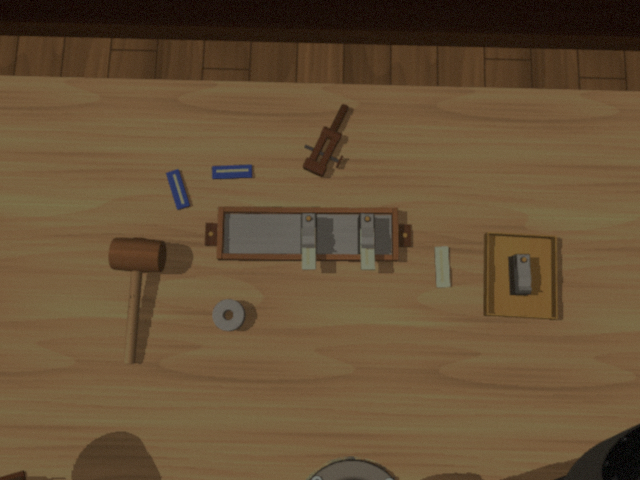

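Everything is in place: the weak clip stands upright in the tray, its slice is flat at top px (443,267), and the bystanders haven't moved. Handing in.

```bash
python3 -c "
from bench import finish_job
print(finish_job())"
```

```text
the job is handed in; nothing more can be done
None
```

The left clip was the weak one. I drew its slice right out and laid it flat on the bench between the rail and the tray, then stood the clip upright near the tray's middle. The job was handed in at about 26 s and reported no verdict.

- **Pull tests:** the right and middle clips held at 6–7 N (highest reading 7.6 N). The left slice slipped at about 4 N, with a highest reading of 4.6 N.
- **Sound clips:** both stand forward at the front wall, 7.1 mm and 5.3 mm from where they began. The gripper moved 6.9 mm and 5.5 mm with them, so their slices did not slip noticeably.
- **Last pictures:** the weak clip is upright in the tray and its slice is flat. The mallet, hand vise, die and blue look-alikes look unmoved, and the gripper was clear of everything.
- **Disagreements:**
  - The two cameras differed by 3–5 mm in x, so I placed the moves by averaging them.
  - One reading of the two sound clips shifted by up to 1 mm while the arm's shadow lay on them, and went back to its earlier values in the later pictures.
  - While I closed on the right slice, the gripper briefly pressed down with about 6 N. I eased that off before pulling.

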